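# Fetch the bearing from the back of the storage trough

### The job

Lift the glass jar and the tape measure out of the wooden trough and stand both on the flat side board, so that the way to the bearing behind them is clear. Then take the bearing and lay it flat in the middle of the round steel press anvil, and after that stand the jar and the tape measure back in the trough, each just where it stood at the start. Keep the jar and the tape measure upright throughout, and leave the spray can and the tin where they are.

Things in the scene. Friction and masses are not known exactly. Their poses are not given: they have to be found in the camera images.
- bearing: Plain steel ball bearing lying flat: ring of outside diameter 53 mm, 16 mm high, about 0.16 kg. Origin at the centre of its underside, z up. It starts at the far (closed) end of the trough, flat on the trough's floor, about 72 mm along the trough's +x from the trough's origin.
- jar: Clear glass jar of nails with a screw lid, standing: diameter 60 mm up to 69 mm height, then the slightly narrower lid up to 76 mm in all, about 0.27 kg. Origin at the centre of its underside, z up. It stands in the trough in front of the bearing, either next to it or nearest the open end.
- tape_measure: Boxy tape measure standing on edge: 34 mm thick along its own x, 78 mm long along its own y (case from y -27 to +39 mm, the rest a short tape end near the floor), 62 mm high, 0.24 kg. Origin at the middle of its underside, z up. Stands in the trough, its length along it, in the other place in front of the bearing.
- trough: Fixed wooden trough. Origin on the bench, x along it to its closed end, z up. Floor 8 mm thick. Side walls: inner faces y = +-38 mm, outer +-50 mm, tops 26 mm above the bench; open end x = -125 mm; end wall 26 mm high, inner face x = +146 mm. Two front places near x = 0 and -80 mm: grip things there across the trough, above its walls. No finger room beside the bearing: grip it along the trough.
- side_board: Fixed flat wooden board, the side area: 220 mm along its x, 120 mm along its y, 12 mm thick. Origin at the centre of its underside, on the bench, z up. Starts empty.
- anvil: Fixed round steel press anvil: flange of 100 mm diameter and 8 mm height with four small bolt heads (to 11 mm), and on it a round flat-topped pedestal of 68 mm diameter whose top is 30 mm above the bench. Origin at the centre of its underside, on the bench.
- anvil_top (a point): Centre of the pedestal's flat top on the press anvil, 30 mm above the bench.
- spray_can: Bystander, loose: spray can, 54 mm diameter, 174 mm high, standing behind the work. Leave it. Origin at the centre of its underside.
- tin: Bystander, loose: plain white tin, 71 mm diameter, 75 mm high, standing behind the work. Leave it. Origin at the centre of its underside.
Things that resemble listed ones, but are neither listed nor needed, are in the scene too. Leave any orange or turquoise look-alike of the jar alone.

How it is judged:
On the way, in this order (a step that is already met when the one before it is completed fails the run):
1. the jar and the tape measure both stand released on the side board, the bearing still in its place (x of jar in the frame of side_board between -0.105 and 0.105 m and y of jar in the frame of side_board between -0.055 and 0.055 m and z of jar in the frame of side_board between 0.007 and 0.018 m and angle between each of jar, tape_measure's own z axis and vertical below 0.15 rad and linear speed of each of jar, tape_measure below 0.03 m/s and contact force between the fingers and jar below 0.3 N and x of tape_measure in the frame of side_board between -0.105 and 0.105 m and y of tape_measure in the frame of side_board between -0.055 and 0.055 m and z of tape_measure in the frame of side_board between 0.007 and 0.018 m and contact force between the fingers and tape_measure below 0.3 N and distance of bearing from where it was at the start of the episode below 0.02 m), for 0.2 s.
2. the bearing lies released on the press anvil, the jar and the tape measure still on the side board (horizontal distance between bearing and anvil_top below 0.012 m and z of bearing in the frame of anvil between 0.025 and 0.035 m and angle between bearing's own z axis and vertical below 0.12 rad and linear speed of each of bearing, jar, tape_measure below 0.03 m/s and contact force between the fingers and bearing below 0.3 N and x of jar in the frame of side_board between -0.105 and 0.105 m and y of jar in the frame of side_board between -0.055 and 0.055 m and z of jar in the frame of side_board between 0.007 and 0.018 m and angle between each of jar, tape_measure's own z axis and vertical below 0.15 rad and contact force between the fingers and jar below 0.3 N and x of tape_measure in the frame of side_board between -0.105 and 0.105 m and y of tape_measure in the frame of side_board between -0.055 and 0.055 m and z of tape_measure in the frame of side_board between 0.007 and 0.018 m and contact force between the fingers and tape_measure below 0.3 N), for 0.2 s.
At the end, for the whole second after the job is handed in: The bearing lies flat, released and at rest on the anvil's pedestal, its centre within 12 mm of the middle; the jar and the tape measure stand upright, released and at rest in the trough, each within 15 mm of where it stood at the start, the tape measure's length along the trough to within 0.25 rad (horizontal distance between bearing and anvil_top below 0.012 m and z of bearing in the frame of anvil between 0.025 and 0.035 m and angle between each of bearing, jar, tape_measure's own z axis and vertical below 0.12 rad and linear speed of each of bearing, jar, tape_measure below 0.03 m/s and contact force between the fingers and bearing below 0.3 N and distance of each of jar, tape_measure from where it was at the start of the episode below 0.015 m and contact force between the fingers and jar below 0.3 N and contact force between the fingers and tape_measure below 0.3 N and angle between the y axis of tape_measure and the x axis of trough, either way round below 0.25 rad); the robot touches nothing.
It fails at once if the jar or the tape measure is tipped (more than 0.6 rad) (angle between any of jar, tape_measure's own z axis and vertical above 0.6 rad).
It fails at once if the spray can or the tin is moved by more than 30 mm (distance of any of spray_can, tin from where it was at the start of the episode above 0.03 m).
It also fails if it takes over 128 s, if anything falls off the work surface, if the arm or the gripper's body presses on something with over 40 N, if the wrist force passes 120 N, or if a joint passes its speed limit or range.

### The arm

A 7-joint arm with a two-finger parallel gripper is mounted at the origin on a cart in front of the work surface, level with it; the furniture and walls round the work are solid. World frame = base frame: x ahead of the robot, y to its left, z up, the work surface at z = 0. Lengths are in m, angles in rad, forces in N, time in s.
With the tool pointing down it reaches from about 0.425 to 0.875 m from the base axis. Payload 4.7 kg.
Tool frame: the origin (TCP) lies at the very end of the fingers, on their centre line; the grasp point (between the pads) lies 19 mm behind it; z points along the fingers, y is the direction in which the jaws open and shut (so a half turn about z gives the same grasp; the last joint's range is limited). The gripper opens to 87 mm and grips with 3 to 60 N. Pads are 19 mm wide; open, the fingers measure 117 mm over their backs; the gripper's body (75 mm by 190 mm) begins 51 mm behind the grasp point.
Start: joints at [0.014, 0.321, -0.07, 1.45, 0.023, 1.371, -0.057], TCP at [0.65, -0, 0.223] pointing down, gripper open.
Joint ranges: [-2.86, 2.86], [-0.3, 2.09], [-1.38, 1.24], [0.06, 2.45], [-1.56, 4.7], [0.09, 2.05], [-2.69, 2.69]. Speed limits (rad/s): [2.57, 2.57, 3.14, 3.14, 3.14, 3.14, 3.14].

### API

Orientations are given as a rotation vector (axis times angle).
In Python, from bench import * gives the robot as it stands.
- The arm moves only by the shell command python3 -m jog 'ROWS' [OPENING] [FORCE]. ROWS is JSON, a list of rows, each a list of 4 numbers: the shift along the world's x, y, z in mm, then the turn about the world's z in rad. In form: [[x, y, z, twist], ...]. A call has exactly 8 rows; each row is the pose to reach, as a shift and turn from the pose commanded when the call began; what a row does not reach only later rows make up. A row lasts 1/8 s, in which the tool goes at most 62.5 mm and 10.7 degrees, less where a joint would pass 70% of its speed; a pose out of reach is approached as far as the arm can. A call with a gripper value outside its range is refused whole. OPENING is the opening, from -1 (shut) to 1 (fully open), set as the call begins (- or left out, the last holds). The fingers move at their own pace and stop on an object; FORCE is the grip in N (left out, the last holds). Time passes only in rows, so rows that repeat a pose let the fingers close, or fill a call up. It gives the time, the measured TCP pose, the force and the opening at its end, in the units of the state.
- get_state(): the state, without advancing time (a new reading comes with each control period).
- get_image(name): name is "scene" or "side" or "wrist"; returns a dict with "image" (480x640x3 uint8, red, green, blue), "fx", "fy", "cx", "cy" (pixels), "position" and "rotation" of the camera in the world; the wrist camera has in their place "tool_from_camera" (4x4, takes a point from camera to tool coordinates, whose origin is the TCP and whose axes are the flange's). Camera axes: x right, y down, z forward; pixel columns grow to the right and rows downward; lengths in m; the calibration is good to about 2 mm. A picture is of the moment at which its call begins: read the wrist's pose just before it. There is no depth.
- close_job(): hands the job in, once; it reports no verdict.
The state is a dict: "time": time; "joint_positions": joint angles; "qd": joint speeds; "joint_torque": joint torques, N m; "position": TCP position; "tool_rot": TCP orientation; "ft_force": force on the tool from outside, world axes, zero at the start; "torque": the same for the moment, N m; "grip_width": opening from 0.0 (shut) to 1.0 (fully open).
Only numpy, scipy, OpenCV 4.12 (cv2) and the standard library are available. Lean on these libraries where they do the work, as an engineer would, in place of code of your own. Each camera call takes 0.05 s, during which the arm holds its last target. There are 200 camera calls.

## Working session

There is one attempt and no reset: what is moved stays moved. The work goes in short steps, Python scripts to look and compute and a shell command to move; the robot and the scene stay as the last step left them, time stands still between calls to the robot, and variables do not carry over. Pictures are saved under pics/ and viewed, about 12 in all and at most 16, crops included, and the job is handed in when it is done.

```bash
ls && mkdir -p pics && cat > h.py <<'E'
from bench import *
import numpy as np, cv2
from scipy.spatial.transform import Rotation as R
import pickle
def snap(name,fn):
    s=get_state(); d=get_image(name)
    d=dict(d)
    if name=="wrist":
        T=np.eye(4);T[:3,:3]=R.from_rotvec(s["tool_rot"]).as_matrix();T[:3,3]=s["position"]
        C=T@np.array(d["tool_from_camera"]);d["position"]=C[:3,3];d["rotation"]=C[:3,:3]
    pickle.dump(d,open(f"pics/{fn}.pkl","wb"))
    cv2.imwrite(f"pics/{fn}.png",cv2.cvtColor(d["image"],cv2.COLOR_RGB2BGR));return d
def load(fn): return pickle.load(open(f"pics/{fn}.pkl","rb"))
def rot(d):
    r=np.array(d["rotation"]); return r if r.shape==(3,3) else R.from_rotvec(r).as_matrix()
def ray(d,u,v,z):
    w=rot(d)@np.array([(u-d["cx"])/d["fx"],(v-d["cy"])/d["fy"],1]);p=np.array(d["position"])
    return p+w*(z-p[2])/w[2]
def proj(d,P):
    c=(np.atleast_2d(P)-np.array(d["position"]))@rot(d)
    return np.c_[d["fx"]*c[:,0]/c[:,2]+d["cx"],d["fy"]*c[:,1]/c[:,2]+d["cy"]]
E
python3 - <<'E'
from h import *
for n in("scene","side","wrist"):
    d=snap(n,n+"0");print(n,d["position"],d["rotation"],d["fx"])
s=get_state();print(s["time"],s["position"],s["tool_rot"],s["grip_width"])
E
```

```text
pics
scene [0.09160129 0.61368773 0.68788797] [-0.88523844  2.4786169  -1.13791331] 472.9624805581588
side [ 0.25529315 -0.72010617  0.51838555] [-2.05109537  0.36945311 -0.21595865] 473.3080913358236
wrist [0.64843798 0.07331415 0.38411177] [[ 9.99997404e-01  8.37777112e-04 -2.11904962e-03]
 [ 2.36928459e-04 -9.63146726e-01 -2.68976447e-01]
 [-2.26629802e-03  2.68975246e-01 -9.63144424e-01]] 426.9849581903311
0.15 [ 6.49589902e-01 -6.43626842e-05  2.21728446e-01] [-2.22077856e+00 -2.22075803e+00  1.65579753e-03] 1.002421446635562
```

View pics/scene0.png

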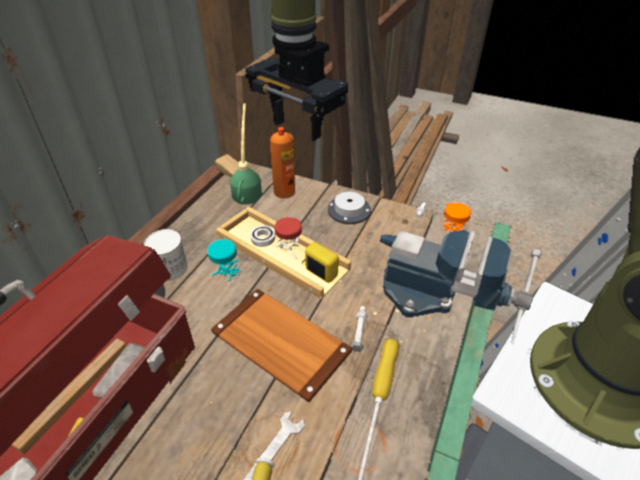

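View pics/wrist0.png

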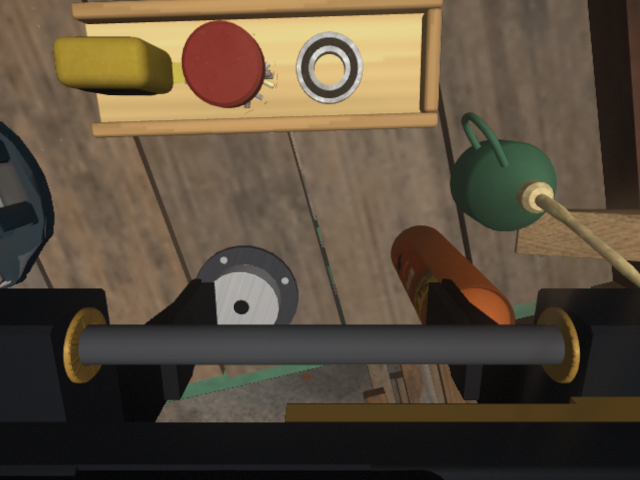

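```bash
python3 - <<'E'
from h import *
d=load("wrist0")
for n,u,v,z in [("bear",329,68,.024),("bearL",296,68,.024),("bearR",363,68,.024),("jarlid",223,64,.084),("jarL",182,64,.084),("jarR",265,64,.084),("wall- in L",100,124,.026),("wall- in R",420,114,.026),("wall- out L",95,136,.026),("wall- out R",437,127,.026),
 ("wall+ inL",100,17,.026),("wall+ inR",420,10,.026),("endin",422,60,.026),("anvil hole",241,307,.03),("flangeTop",244,246,.008),("flL",197,290,.008),("flR",298,290,.008),("tape a",57,38,.07),("tape b",57,88,.07),("tape c",170,46,.07),("tape d",172,92,.07)]:
    print(n,ray(d,u,v,z)[:2].round(4))
d=load("scene0")
print("scene")
for n,u,v,z in [("b1",257,292,.012),("b2",352,350,.012),("b3",308,392,.012),("b4",213,330,.012),("bear",262,234,.024),("jar",289,226,.084),("anvil",349,201,.03),("spraybase",284,193,0),("tin",165,243,.075),("lookalike",222,248,.084),("bulb",246,198,0)]:
    print(n,ray(d,u,v,z)[:2].round(4))
im=cv2.imread("pics/scene0.png")[130:400,130:430]
cv2.imwrite("pics/c1.png",cv2.resize(im,None,fx=2.2,fy=2.2,interpolation=cv2.INTER_CUBIC))
E
```

```text
bear [0.6538 0.1117]
bearL [0.6278 0.1117]
bearR [0.6806 0.1117]
jarlid [0.5834 0.1078]
jarL [0.5565 0.1078]
jarR [0.6109 0.1078]
wall- in L [0.4682 0.069 ]
wall- in R [0.7272 0.0769]
wall- out L [0.4628 0.0596]
wall- out R [0.7416 0.0668]
wall+ inL [0.4791 0.1478]
wall+ inR [0.7225 0.1526]
endin [0.7262 0.1173]
anvil hole [ 0.5753 -0.0904]
flangeTop [ 0.5766 -0.0396]
flL [ 0.53   -0.0831]
flR [ 0.6257 -0.083 ]
tape a [0.469  0.1258]
tape b [0.4637 0.0938]
tape c [0.5451 0.1208]
tape d [0.5436 0.0912]
scene
b1 [0.555  0.2304]
b2 [0.3414 0.22  ]
b3 [0.3488 0.3249]
b4 [0.5522 0.3405]
bear [0.6525 0.1169]
jar [0.5778 0.1117]
anvil [ 0.5747 -0.0838]
spraybase [ 0.7364 -0.0407]
tin [0.7329 0.2901]
lookalike [0.6314 0.2364]
bulb [0.7926 0.0315]
```

View pics/side0.png

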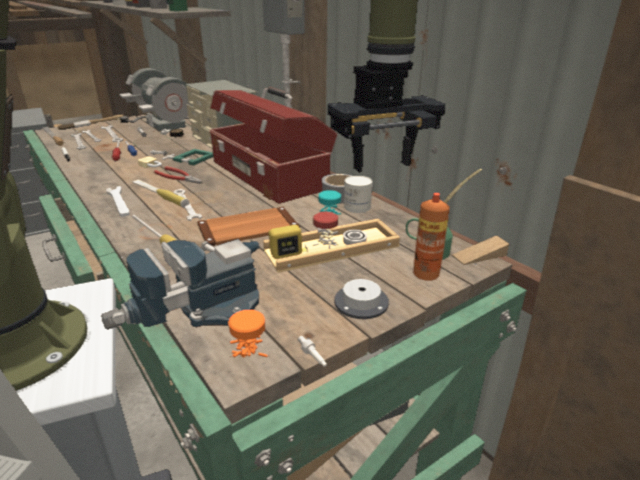

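```bash
python3 - <<'E'
from h import *
a=load("scene0");b=load("side0")
def tri(p,q):
    A=[];r=[]
    for d,(u,v) in((a,p),(b,q)):
        w=rot(d)@np.array([(u-d["cx"])/d["fx"],(v-d["cy"])/d["fy"],1]);w/=np.linalg.norm(w)
        M=np.eye(3)-np.outer(w,w);A.append(M);r.append(M@np.array(d["position"]))
    return np.linalg.lstsq(np.vstack(A),np.hstack(r),rcond=None)[0].round(3)
print("horn",tri((385,242),(258,245)))
print("spray top",tri((281,129),(436,196)))
for z in(0,.05,.1):print(z,"box",ray(a,193,345,z).round(3),"boxlid",ray(a,185,300,z).round(3),"vise",ray(load("wrist0"),50,200,z).round(3))
d=a
for n,u,v in [("spraybaseC",284,190),("vise base near",378,275),("vise base far",385,300)]:print(n,ray(d,u,v,0).round(3))
for n,u,v in [("spraybaseC",428,272),("vise base R",255,300),("boxcorner bottom",275,193),("boxright",331,178)]:print(n,ray(b,u,v,0).round(3))
E
```

```text
horn [0.414 0.03  0.085]
spray top [ 0.74  -0.047  0.169]
0 box [0.563 0.378 0.   ] boxlid [0.653 0.323 0.   ] vise [0.4   0.002 0.   ]
0.05 box [0.529 0.395 0.05 ] boxlid [0.613 0.344 0.05 ] vise [0.432 0.011 0.05 ]
0.1 box [0.494 0.412 0.1  ] boxlid [0.572 0.366 0.1  ] vise [0.465 0.02  0.1  ]
spraybaseC [ 0.745 -0.05   0.   ]
vise base near [0.41 0.04 0.  ]
vise base far [0.363 0.085 0.   ]
spraybaseC [ 0.747 -0.045  0.   ]
vise base R [ 0.397 -0.016  0.   ]
boxcorner bottom [0.569 0.45  0.   ]
boxright [0.756 0.5   0.   ]
```

```bash
python3 -m jog '[[-35,25,20,-0.18],[-70,50,40,-0.36],[-100,75,50,-0.54],[-115,95,55,-0.72],[-115,105,55,-0.9],[-115,105,55,-1.08],[-115,105,55,-1.26],[-115,105,55,-1.44]]' 1
```

```text
time: 1.15
position: [0.5348, 0.105, 0.2773]
tool_rot: [3.135, 0.196, -0.001]
ft_force: [0.1, -0.0, 0.7]
grip_width: 1.001
```

```bash
python3 -m jog '[[-5,0,0,-0.1],[-10,0,0,-0.1],[-10,0,0,-0.1],[-10,0,0,-0.1],[-10,0,0,-0.1],[-10,0,0,-0.1],[-10,0,0,-0.1],[-10,0,0,-0.1]]'; python3 -c "
from h import *
snap('wrist','wrist1');s=get_state();print(s['position'],R.from_rotvec(s['tool_rot']).as_matrix()[:,1])"
```

```text
time: 2.15
position: [0.525, 0.105, 0.2776]
tool_rot: [3.141, 0.048, -0.0]
ft_force: [0.0, 0.8, -0.7]
grip_width: 1.002
[0.525028   0.10498118 0.27757166] [ 3.08721012e-02 -9.99523340e-01  7.37212852e-05]
```

View pics/wrist1.png

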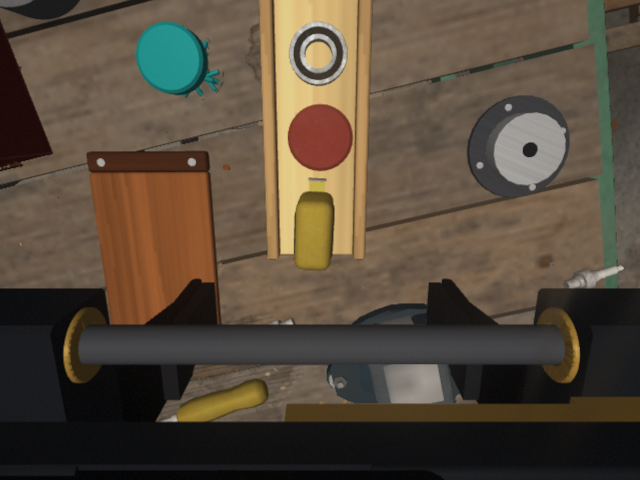

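```bash
python3 - <<'E'
from h import *
d=load("wrist1")
for n,u,v,z in [("bear",318,54,.024),("jarlid",320,137.5,.084),("jarL",288,137,.084),("jarR",352.5,137,.084),("wallL in bot",280,254,.026),("wallL in top",274,5,.026),("wallR in bot",354,254,.026),("wallR in top",358,5,.026),
("tape fl",294,268,.07),("tape fr",332,268,.07),("tape bl",299,194,.07),("tape br",330,194,.07),("tape end",317,179,.01),("open L",267,257,.026),("open R",366,257,.026),
("board tl",89,153,.012),("board tr",208,152,.012),("board R300",217,290,.012),("board L300",104,300,.012),("anv hole",530,150,.03),("pedL",489,150,.03),("pedR",567,150,.03)]:
    print(n,ray(d,u,v,z)[:2].round(4))
E
```

```text
bear [0.6531 0.1116]
jarlid [0.5822 0.1075]
jarL [0.5818 0.1335]
jarR [0.5835 0.0811]
wallL in bot [0.4631 0.1448]
wallL in top [0.6913 0.1512]
wallR in bot [0.4654 0.0695]
wallR in top [0.6936 0.0778]
tape fl [0.4642 0.1278]
tape fr [0.4653 0.093 ]
tape bl [0.5329 0.1244]
tape br [0.5338 0.0973]
tape end [0.5383 0.1094]
open L [0.4595 0.158 ]
open R [0.4626 0.0571]
board tl [0.5573 0.3348]
board tr [0.5619 0.2175]
board R300 [0.4157 0.2137]
board L300 [0.4002 0.3366]
anv hole [ 0.5747 -0.0908]
pedL [ 0.5735 -0.0521]
pedR [ 0.5757 -0.1256]
```

```bash
python3 -m jog '[[40,2,-30,0],[57,2.5,-80,0],[57,2.5,-125,0],[57,2.5,-165,0],[57,2.5,-195,0],[57,2.5,-220,0],[57,2.5,-236,0],[57,2.5,-236,0]]' 1 && python3 -m jog '[[0,0,0,0],[0,0,0,0],[0,0,0,0],[0,0,0,0],[0,0,0,0],[0,0,0,0],[0,0,0,0],[0,0,0,0]]' -1 25; python3 -c "
from h import *
snap('side','side1')
im=cv2.imread('pics/side1.png')[120:340,200:500]
cv2.imwrite('pics/c2.png',cv2.resize(im,None,fx=2.2,fy=2.2,interpolation=cv2.INTER_CUBIC))"
```

```text
time: 3.2
position: [0.5812, 0.1073, 0.0405]
tool_rot: [3.141, 0.048, -0.004]
ft_force: [0.2, -0.2, 0.3]
grip_width: 0.999
time: 4.2
position: [0.5824, 0.1076, 0.0422]
tool_rot: [-3.141, -0.048, -0.001]
ft_force: [-0.7, 0.6, 4.9]
grip_width: 0.668
```

View pics/c2.png

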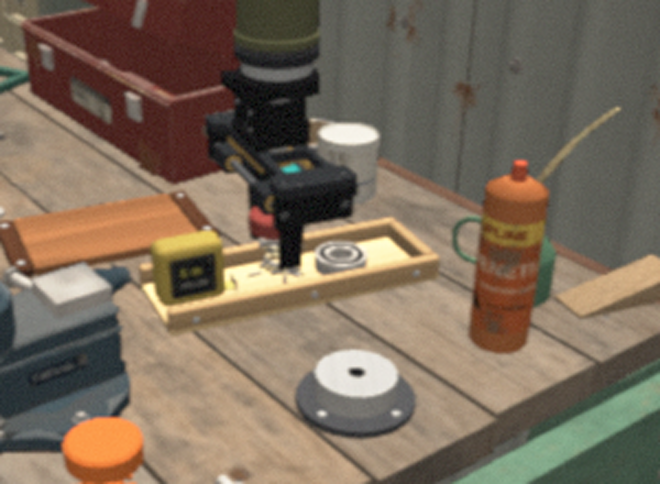

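```bash
python3 -m jog '[[0,0,15,0],[0,0,40,0],[0,5,70,0],[-20,40,75,0],[-40,80,75,0],[-62,120,75,0],[-82,150,75,0],[-82,155,75,0]]' && python3 -m jog '[[0,0,-20,0],[0,0,-40,0],[0,0,-55,0],[0,0,-63,0],[0,0,-67,0],[0,0,-70,0],[0,0,-70.5,0],[0,0,-70.5,0]]'; python3 -c "
from h import *
snap('side','side2');snap('scene','scene2')
im=np.hstack([cv2.imread('pics/side2.png')[120:300,180:420],cv2.imread('pics/scene2.png')[180:360,150:390]])
cv2.imwrite('pics/c3.png',cv2.resize(im,None,fx=1.65,fy=1.65,interpolation=cv2.INTER_CUBIC))"
```

```text
time: 5.25
position: [0.4972, 0.2657, 0.1164]
tool_rot: [-3.14, -0.058, 0.003]
ft_force: [-0.2, -0.5, -3.3]
grip_width: 0.665
time: 6.25
position: [0.5003, 0.2626, 0.0465]
tool_rot: [-3.141, -0.049, -0.001]
ft_force: [0.4, 0.0, -3.6]
grip_width: 0.673
```

View pics/c3.png

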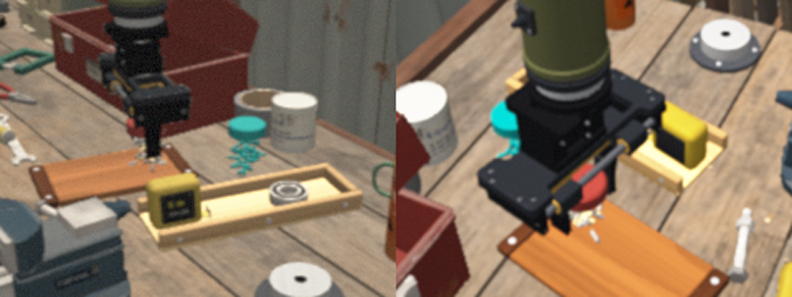

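```bash
python3 -m jog '[[0,0,-0.5,0],[0,0,-1,0],[0,0,-1.5,0],[0,0,-1.5,0],[0,0,-1.5,0],[0,0,-1.5,0],[0,0,-1.5,0],[0,0,-1.5,0]]'
```

```text
time: 7.35
position: [0.5002, 0.2626, 0.0461]
tool_rot: [-3.141, -0.048, -0.001]
ft_force: [-3.0, -1.5, 8.2]
grip_width: 0.674
```

```bash
python3 -m jog '[[0,0,0,0],[0,0,0,0],[0,0,0,0],[0,0,0,0],[0,0,20,0],[0,0,50,0],[0,0,85,0],[0,0,105,0]]' 1 && python3 -m jog '[[0,-45,0,0],[-3,-100,0,0],[-4,-145,0,0],[-4,-152.5,-20,0],[-4,-152.5,-60,0],[-4,-152.5,-95,0],[-4,-152.5,-112,0],[-4,-152.5,-114,0]]' && python3 -m jog '[[0,0,0,0],[0,0,0,0],[0,0,0,0],[0,0,0,0],[0,0,0,0],[0,0,0,0],[0,0,0,0],[0,0,0,0]]' -1 25
```

```text
time: 8.35
position: [0.5008, 0.2629, 0.1516]
tool_rot: [-3.14, -0.048, -0.004]
ft_force: [-0.1, -0.2, -0.0]
grip_width: 0.999
time: 9.35
position: [0.4954, 0.1099, 0.0348]
tool_rot: [3.141, 0.049, -0.003]
ft_force: [0.1, -0.4, 0.6]
grip_width: 1.002
time: 10.35
position: [0.496, 0.11, 0.0356]
tool_rot: [3.141, 0.049, -0.0]
ft_force: [-0.1, 1.1, 1.1]
grip_width: 0.385
```

```bash
python3 -m jog '[[0,0,15,0],[0,0,45,0],[-5,0,85,0],[-40,20,100,0],[-75,55,100,0],[-97,100,100,0],[-97,145,100,0],[-97,160,100,0]]' && python3 -m jog '[[0,0,-30,0],[0,0,-60,0],[0,0,-80,0],[0,0,-90,0],[0,0,-95,0],[0,0,-96.5,0],[0,0,-97.5,0],[0,0,-97.5,0]]'
```

```text
time: 11.35
position: [0.3982, 0.273, 0.1366]
tool_rot: [-3.14, -0.055, -0.002]
ft_force: [0.3, 0.0, -1.8]
grip_width: 0.387
time: 12.35
position: [0.3995, 0.2701, 0.0396]
tool_rot: [3.141, 0.048, 0.002]
ft_force: [-2.0, -1.9, 4.4]
grip_width: 0.387
```

```bash
python3 -m jog '[[0,0,0,0],[0,0,0,0],[0,0,0,0],[0,0,0,0],[0,0,20,0],[0,0,60,0],[0,0,105,0],[0,0,140,0]]' 1 && python3 -m jog '[[30,-20,10,0.18],[70,-45,20,0.36],[110,-75,20,0.54],[150,-105,20,0.72],[190,-130,20,0.9],[225,-150,20,1.08],[246,-160,20,1.26],[254,-160,20,1.44]]' && python3 -m jog '[[0,0,-10,0.131],[0,0,-20,0.131],[0,0,-20,0.131],[0,0,-20,0.131],[0,0,-20,0.131],[0,0,-20,0.131],[0,0,-20,0.131],[0,0,-20,0.131]]'; python3 -c "
from h import *
snap('wrist','wrist3');snap('scene','scene3')
im=np.hstack([cv2.imread('pics/wrist3.png'),cv2.resize(cv2.imread('pics/scene3.png')[160:400,150:390],(480,480))])
cv2.imwrite('pics/c4.png',cv2.resize(im,None,fx=.71,fy=.71,interpolation=cv2.INTER_AREA))
s=get_state();print(s['position'],R.from_rotvec(s['tool_rot']).as_matrix()[:,1])"
```

```text
time: 13.35
position: [0.3993, 0.2702, 0.18]
tool_rot: [-3.141, -0.048, -0.002]
ft_force: [-0.3, 0.3, -0.8]
grip_width: 1.001
time: 14.35
position: [0.6542, 0.1079, 0.1971]
tool_rot: [2.326, 2.111, -0.002]
ft_force: [-0.2, -0.6, 0.4]
grip_width: 1.0
time: 15.35
position: [0.653, 0.11, 0.1782]
tool_rot: [2.187, 2.255, 0.0]
ft_force: [-0.5, -0.8, 0.6]
grip_width: 1.001
[0.65301341 0.10996468 0.17810242] [9.99521002e-01 3.09476713e-02 8.92416446e-05]
```

View pics/c4.png

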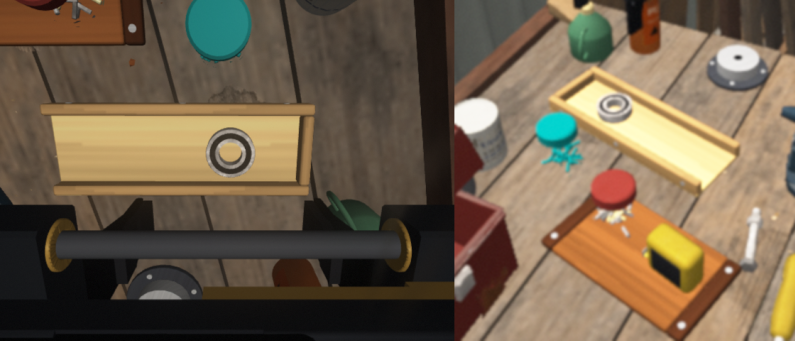

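```bash
python3 - <<'E'
from h import *
d=load("wrist3")
for n,u,v,z in [("bear",325,214,.024),("L",290.5,214,.024),("R",359,214,.024),("T",325,180,.024),("B",325,248,.024),("endin",420,214,.026),("anvil",0,0,0)]:
    print(n,ray(d,u,v,z)[:2].round(4))
E
```

```text
bear [0.6544 0.1138]
L [0.6282 0.113 ]
R [0.6801 0.1146]
T [0.6535 0.1396]
B [0.6553 0.0869]
endin [0.7259 0.1165]
anvil [0.4165 0.258 ]
```

```bash
python3 - <<'E'
from h import *
d=load("wrist0");e=load("side0");f=load("wrist3")
for z in(.03,.06,.09):print(z,ray(d,463,122,z).round(3),ray(e,407,225,z).round(3),ray(f,462,275,z).round(3),"top",ray(d,505,230,z).round(3))
E
```

```text
0.03 [0.761 0.071 0.03 ] [0.78  0.102 0.03 ] [0.762 0.07  0.03 ] top [ 0.805 -0.018  0.03 ]
0.06 [0.752 0.071 0.06 ] [0.748 0.051 0.06 ] [0.751 0.081 0.06 ] top [ 0.792 -0.011  0.06 ]
0.09 [0.742 0.071 0.09 ] [0.715 0.001 0.09 ] [0.74  0.092 0.09 ] top [ 0.778 -0.003  0.09 ]
```

```bash
python3 -m jog '[[1,3,-35,0],[1,3,-75,0],[1,3,-110,0],[1,3,-135,0],[1,3,-152,0],[1,3,-162,0],[1,3,-167,0],[1,3,-167,0]]' && python3 -m jog '[[0,0,0,0],[0,0,0,0],[0,0,0,0],[0,0,0,0],[0,0,0,0],[0,0,0,0],[0,0,0,0],[0,0,0,0]]' -1 30 && python3 -m jog '[[0,0,10,0],[0,0,25,0],[0,0,45,0],[0,0,70,0],[0,0,100,0],[0,0,110,0],[0,0,110,0],[0,0,110,0]]'
```

```text
time: 16.45
position: [0.6544, 0.113, 0.0115]
tool_rot: [2.186, 2.255, 0.001]
ft_force: [0.8, -0.0, 0.3]
grip_width: 0.999
time: 17.45
position: [0.6542, 0.113, 0.0112]
tool_rot: [2.187, 2.255, 0.001]
ft_force: [0.6, -0.4, 0.7]
grip_width: 0.595
time: 18.45
position: [0.6531, 0.1128, 0.1198]
tool_rot: [-2.186, -2.255, 0.003]
ft_force: [0.3, -0.5, -1.0]
grip_width: 0.597
```

```bash
python3 -m jog '[[-20,-15,10,0],[-45,-45,10,0],[-70,-85,10,0],[-79,-125,10,0],[-79,-165,10,0],[-79,-195,5,0],[-79,-203.5,-20,0],[-79,-203.5,-35,0]]' && python3 -m jog '[[0,0,-20,0],[0,0,-35,0],[0,0,-43,0],[0,0,-48,0],[0,0,-50,0],[0,0,-50,0],[0,0,-50,0],[0,0,-50,0]]'; python3 -c "
from h import *
snap('side','side4');snap('scene','scene4')
im=np.hstack([cv2.imread('pics/side4.png')[220:340,290:450],cv2.imread('pics/scene4.png')[140:260,270:430]])
cv2.imwrite('pics/c5.png',cv2.resize(im,None,fx=2.5,fy=2.5,interpolation=cv2.INTER_CUBIC))"
```

```text
time: 19.45
position: [0.5734, -0.0914, 0.0836]
tool_rot: [-2.187, -2.252, 0.004]
ft_force: [0.6, -0.2, -1.6]
grip_width: 0.6
time: 20.45
position: [0.5753, -0.0906, 0.0365]
tool_rot: [2.186, 2.255, 0.001]
ft_force: [0.1, -0.2, -1.5]
grip_width: 0.594
```

View pics/c5.png

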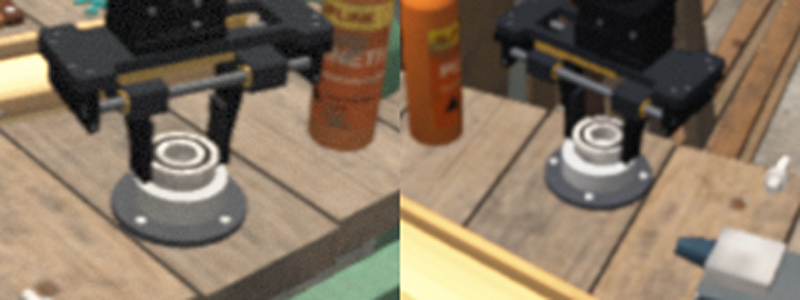

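```bash
python3 -m jog '[[0,0,-1,0],[0,0,-2,0],[0,0,-3,0],[0,0,-3.5,0],[0,0,-3.5,0],[0,0,-3.5,0],[0,0,-3.5,0],[0,0,-3.5,0]]'
```

```text
time: 21.55
position: [0.575, -0.0905, 0.0332]
tool_rot: [2.187, 2.256, -0.0]
ft_force: [-3.4, -0.3, 5.6]
grip_width: 0.595
```

```bash
python3 -m jog '[[0,0,0,0],[0,0,0,0],[0,0,0,0],[0,0,0,0],[0,0,20,0],[0,0,60,0],[0,-20,110,0],[0,-70,150,0]]' 1 && python3 -m jog '[[0,-20,20,0],[0,-20,20,0],[0,-20,20,0],[0,-20,20,0],[0,-20,20,0],[0,-20,20,0],[0,-20,20,0],[0,-20,20,0]]'; python3 -c "
from h import *
d=snap('wrist','wrist5');print(proj(d,[.575,-.0905,.046]),proj(d,[.575,-.0905,.03]));u,v=proj(d,[.575,-.0905,.04])[0].astype(int);print(u,v)
y0=max(v-110,0);x0=max(u-140,0);print(x0,y0)
cv2.imwrite('pics/c6.png',cv2.resize(cv2.imread('pics/wrist5.png')[y0:y0+220,x0:x0+280],None,fx=2.5,fy=2.5,interpolation=cv2.INTER_CUBIC))"
```

```text
time: 22.55
position: [0.5763, -0.1568, 0.184]
tool_rot: [2.179, 2.261, 0.004]
ft_force: [0.3, -1.0, 0.2]
grip_width: 0.999
time: 23.55
position: [0.575, -0.1793, 0.2016]
tool_rot: [2.187, 2.256, 0.0]
ft_force: [-0.0, 0.8, 0.5]
grip_width: 1.003
[[327.15659914  96.09745613]] [[326.87584766  97.19028488]]
327 96
187 0
```

View pics/c6.png

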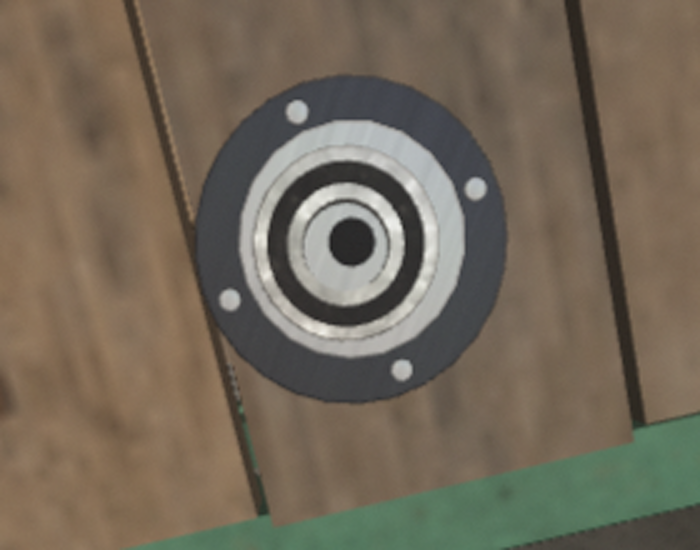

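```bash
python3 -m jog '[[0,40,0,-0.18],[0,90,0,-0.36],[0,140,0,-0.54],[-10,195,0,-0.72],[-30,250,0,-0.9],[-50,305,0,-1.08],[-65,360,0,-1.26],[-75,410,0,-1.44]]' && python3 -m jog '[[0,33,0,-0.131],[0,33,0,-0.131],[0,33,-20,-0.131],[0,33,-50,-0.131],[0,33,-50,-0.131],[0,33,-50,-0.131],[0,33,-50,-0.131],[0,33,-50,-0.131]]' && python3 -c "
from h import *
d=snap('wrist','wrist6')
s=get_state();print(s['position'],R.from_rotvec(s['tool_rot']).as_matrix()[:,1])"
```

```text
time: 24.6
position: [0.5005, 0.2282, 0.2021]
tool_rot: [-3.127, -0.301, -0.001]
ft_force: [-0.2, 0.2, -0.1]
grip_width: 0.999
time: 25.6
position: [0.5017, 0.2596, 0.1527]
tool_rot: [-3.139, -0.104, -0.002]
ft_force: [-0.0, -0.3, 0.2]
grip_width: 1.004
[0.50158485 0.2596282  0.15246615] [ 6.64055962e-02 -9.97792644e-01 -3.69178882e-04]
```

View pics/wrist6.png

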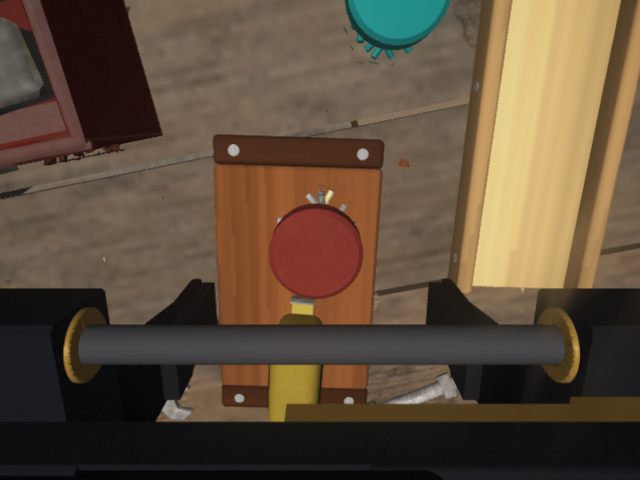

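```bash
python3 -c "
from h import *
d=load('wrist6');print(ray(d,316,251,.088))
s=get_state();print(s['position'])" && python3 -m jog '[[-1.4,3,-20,-0.035],[-1.4,3,-45,-0.035],[-1.4,3,-65,-0.035],[-1.4,3,-85,-0.035],[-1.4,3,-98,-0.035],[-1.4,3,-104,-0.035],[-1.4,3,-106,-0.035],[-1.4,3,-106,-0.035]]'
```

```text
[0.50261312 0.26251188 0.088     ]
[0.50158485 0.2596282  0.15246615]
time: 26.65
position: [0.5001, 0.2627, 0.0461]
tool_rot: [-3.141, -0.049, -0.001]
ft_force: [-0.8, -0.4, -0.2]
grip_width: 0.998
```

```bash
python3 -m jog '[[0,0,0,0],[0,0,0,0],[0,0,0,0],[0,0,0,0],[0,0,0,0],[0,0,0,0],[0,0,0,0],[0,0,0,0]]' -1 25 && python3 -m jog '[[0,0,20,0],[0,0,50,0],[0,-5,75,0],[20,-40,80,0],[42,-80,80,0],[64,-120,80,0],[82,-150,80,0],[82,-155,80,0]]' && python3 -m jog '[[0,0,-15,0],[0,0,-40,0],[0,0,-60,0],[0,0,-72,0],[0,0,-79,0],[0,0,-82,0],[0,0,-83.5,0],[0,0,-83.5,0]]'
```

```text
time: 27.65
position: [0.4998, 0.2625, 0.0457]
tool_rot: [-3.141, -0.049, -0.0]
ft_force: [-0.8, 1.2, 1.0]
grip_width: 0.674
time: 28.65
position: [0.5823, 0.1031, 0.1244]
tool_rot: [3.139, 0.041, -0.002]
ft_force: [-0.8, 0.0, -3.0]
grip_width: 0.677
time: 29.65
position: [0.5821, 0.1075, 0.0426]
tool_rot: [-3.141, -0.049, -0.001]
ft_force: [-0.6, -0.3, -2.7]
grip_width: 0.674
```

```bash
python3 -m jog '[[0,0,-0.5,0],[0,0,-1,0],[0,0,-1.5,0],[0,0,-1.5,0],[0,0,-1.5,0],[0,0,-1.5,0],[0,0,-1.5,0],[0,0,-1.5,0]]'
```

```text
time: 30.65
position: [0.5821, 0.1075, 0.0418]
tool_rot: [3.141, 0.049, 0.001]
ft_force: [-3.7, -0.4, 5.2]
grip_width: 0.672
```

```bash
python3 -m jog '[[0,0,0,0],[0,0,0,0],[0,0,0,0],[0,0,0,0],[0,0,20,0],[0,0,50,0],[0,0,90,0],[0,0,115,0]]' 1 && python3 -m jog '[[-30,25,0,0],[-70,60,0,0],[-110,95,0,0],[-145,130,0,0],[-170,152,0,0],[-182.5,162.5,0,0],[-182.5,162.5,-30,0],[-182.5,162.5,-50,0]]'; python3 -c "
from h import *
snap('side','side7');snap('scene','scene7')
im=np.hstack([cv2.imread('pics/side7.png')[160:310,180:420],cv2.imread('pics/scene7.png')[200:350,150:390]])
cv2.imwrite('pics/c7.png',cv2.resize(im,None,fx=1.65,fy=1.65,interpolation=cv2.INTER_CUBIC))"
```

```text
time: 31.65
position: [0.583, 0.1078, 0.1596]
tool_rot: [-3.14, -0.049, -0.007]
ft_force: [0.8, 0.1, -0.9]
grip_width: 0.999
time: 32.65
position: [0.4, 0.2693, 0.1056]
tool_rot: [3.141, 0.048, 0.002]
ft_force: [0.0, 1.0, -0.1]
grip_width: 1.002
```

View pics/c7.png

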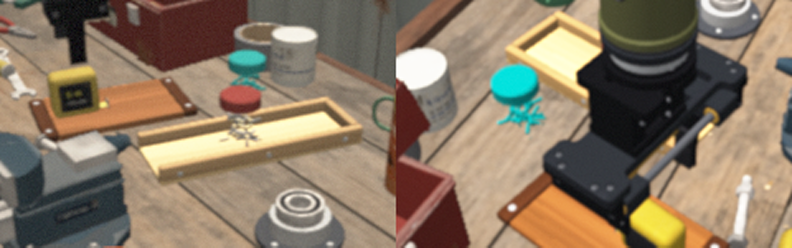

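Jar stands in the trough again and the tape is still upright on the board under the gripper. The next step is to pick up the tape.

```bash
python3 -m jog '[[0,0,-20,0],[0,0,-40,0],[0,0,-55,0],[0,0,-64,0],[0,0,-66,0],[0,0,-66,0],[0,0,-66,0],[0,0,-66,0]]' && python3 -m jog '[[0,0,0,0],[0,0,0,0],[0,0,0,0],[0,0,0,0],[0,0,0,0],[0,0,0,0],[0,0,0,0],[0,0,0,0]]' -1 25
```

```text
time: 33.75
position: [0.3995, 0.2701, 0.04]
tool_rot: [-3.141, -0.049, -0.001]
ft_force: [0.4, -1.2, 0.3]
grip_width: 0.999
time: 34.75
position: [0.3992, 0.27, 0.0396]
tool_rot: [3.141, 0.049, -0.0]
ft_force: [0.9, 0.3, 1.1]
grip_width: 0.386
```

```bash
python3 -m jog '[[0,0,15,0],[0,0,45,0],[0,-10,85,0],[10,-45,100,0],[40,-85,100,0],[70,-125,100,0],[92,-155,100,0],[96.5,-160,100,0]]' && python3 -m jog '[[0,0,-25,0],[0,0,-55,0],[0,0,-80,0],[0,0,-94,0],[0,0,-100,0],[0,0,-103,0],[0,0,-104.5,0],[0,0,-104.5,0]]'
```

```text
time: 35.75
position: [0.497, 0.1069, 0.1403]
tool_rot: [3.141, 0.041, 0.001]
ft_force: [-0.4, -0.2, -1.3]
grip_width: 0.381
time: 36.75
position: [0.4962, 0.1101, 0.0357]
tool_rot: [-3.141, -0.049, -0.002]
ft_force: [-0.0, 0.0, -1.9]
grip_width: 0.387
```

```bash
python3 -m jog '[[0,0,-0.5,0],[0,0,-1,0],[0,0,-1.3,0],[0,0,-1.3,0],[0,0,-1.3,0],[0,0,-1.3,0],[0,0,-1.3,0],[0,0,-1.3,0]]'
```

```text
time: 37.75
position: [0.4963, 0.1101, 0.0356]
tool_rot: [-3.141, -0.049, -0.002]
ft_force: [-3.0, -1.3, 9.3]
grip_width: 0.387
```

Contact. Next: release, rise to the earlier viewpoint (0.525, 0.105, 0.278), and check.

```bash
python3 -m jog '[[0,0,0,0],[0,0,0,0],[0,0,0,0],[0,0,0,0],[0,0,20,0],[0,0,60,0],[0,0,110,0],[0,0,150,0]]' 1 && python3 -m jog '[[10,-2,40,0],[20,-4,80,0],[29,-5,93,0],[29,-5,93,0],[29,-5,93,0],[29,-5,93,0],[29,-5,93,0],[29,-5,93,0]]'; python3 -c "
from h import *
snap('wrist','wrist8');snap('scene','scene8');s=get_state();print(s['position'])
im=np.hstack([cv2.imread('pics/wrist8.png'),cv2.resize(cv2.imread('pics/scene8.png')[120:360,150:390],(480,480))])
cv2.imwrite('pics/c8.png',cv2.resize(im,None,fx=.71,fy=.71,interpolation=cv2.INTER_AREA))"
```

```text
time: 38.75
position: [0.496, 0.11, 0.1858]
tool_rot: [-3.141, -0.049, -0.002]
ft_force: [-0.2, 0.2, -0.8]
grip_width: 0.998
time: 39.75
position: [0.5245, 0.105, 0.2765]
tool_rot: [3.141, 0.05, -0.001]
ft_force: [0.4, -0.2, 1.0]
grip_width: 0.999
[0.52465094 0.10491404 0.27672972]
```

View pics/c8.png

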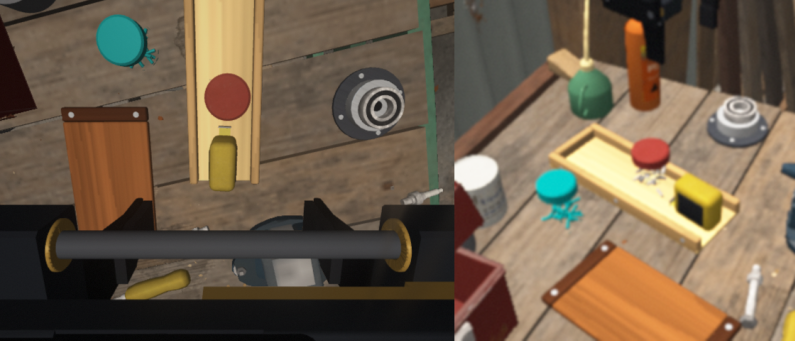

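```bash
python3 - <<'E'
from h import *
for f in("wrist1","wrist8"):
    d=load(f);h=cv2.cvtColor(d["image"],cv2.COLOR_RGB2HSV);H,S,V=cv2.split(h)
    for n,m,z in(("red",((H<6)|(H>174))&(S>130)&(V>60),.084),("yel",(H>22)&(H<32)&(S>170),.07)):
        m=m.astype(np.uint8);m[:,:250]=0;m[:,380:]=0;m[285:]=0
        k,_,st,c=cv2.connectedComponentsWithStats(m);i=1+st[1:,4].argmax()
        print(f,n,st[i],ray(d,*c[i],z).round(4))
E
```

```text
wrist1 red [ 288  105   64   65 3212] [0.5827 0.1078 0.084 ]
wrist1 yel [ 295  203   35   65 1082] [0.4977 0.1137 0.07  ]
wrist8 red [ 288  104   64   66 3232] [0.5827 0.1077 0.084 ]
wrist8 yel [296 201  31  28 493] [0.5151 0.1128 0.07  ]
```

```bash
python3 -c "
from bench import *
print(close_job())"
```

```text
the job is handed in; nothing more can be done
None
```

The job is handed in, about 40 s in by the robot's clock. I moved the jar and the tape measure to the side board, laid the bearing on the anvil, then stood both back in the trough. No verdict was reported.

My last checks:
- **Bearing:** it lies flat on the pedestal. In the close-up wrist picture its centre is about 2 mm from the middle (12 mm allowed).
- **Jar:** the first and last wrist pictures put it within about 0.1 mm of its starting place. It is upright and released.
- **Tape measure:** by the recorded gripper position it is back within about 1 mm of its starting place. Its edges in the picture agree to a few pixels, and it stands along the trough. The automatic colour check on it disagreed by 17 mm. It picked up only about half as many yellow pixels in the last picture, so I judged it unreliable and did not use it.
- **Spray can and tin:** both look unmoved in the last scene picture. I did not measure them.
- **Robot:** it was clear of everything at the end.

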